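# Sort the repair bench into trays

## Robot

A 6-joint arm with a two-finger parallel gripper is mounted at the origin on a cart in front of the work surface, level with it; the furniture and walls round the work are solid. World frame = base frame: x ahead of the robot, y to its left, z up, the work surface at z = 0. Lengths are in m, angles in rad, forces in N, time in s.
With the tool pointing down it reaches from about 0.3 to 0.775 m from the base axis. Payload 14.6 kg.
Tool frame: the origin (TCP) lies at the very end of the fingers, on their centre line; the grasp point (between the pads) lies 19 mm behind it; z points along the fingers, y is the line along which they close (so a half turn about z gives the same grasp; the last joint's range is limited). The gripper opens to 94 mm and grips with 3 to 60 N. Pads are 16 mm wide; open, the fingers measure 119 mm over their backs; the gripper's body (75 mm by 177 mm) begins 78 mm behind the grasp point.
Start: joints at [1.231, 0.3, 1.521, -0, 1.321, -0.067], TCP at [0.148, 0.53, 0.205] pointing down, gripper open.
Joint ranges: [-3.03, 3.03], [-0.79, 2.21], [0.23, 2.52], [-1.04, 4.18], [0, 3.07], [-2.55, 2.55]. Speed limits (rad/s): [2.22, 2.22, 2.57, 3.14, 3.14, 3.14].

## Interface

Orientations are given as [roll, pitch, yaw] about the fixed x, y, z axes, in that order (R = Rz(yaw) Ry(pitch) Rx(roll)).
In Python, from station import * gives the robot as it stands.
- The arm moves only by the tool jog_arm, never from a script. Its argument "rows" is a list of rows, each a list of 3 entries, a list of its own where there are three numbers: the shift along the tool's x, y, z in m, then the turn about the tool's z in degrees, then the finger opening in m, from 0 to 0.094. A call has 1 to 12 rows; each row shifts and turns the commanded pose from where the row before left it, along the tool's axes as they then stand; what a row does not reach is not made up. A row lasts 1/12 s, in which the tool goes at most 41.7 mm and 7.16 degrees, less where a joint would pass 70% of its speed; a pose out of reach is approached as far as the arm can. A call is refused whole if a number of a shift passes 0.0417 or a number of a turn 7.16, either way. A call with a gripper value outside its range is refused whole. The fingers move at their own pace and stop on an object; "squeeze" is the grip in N (left out, the last holds). Time passes only in rows, so rows that do not move let the fingers close. It gives the time, the measured TCP pose, the force, the opening and the grip force at its end, in the units of the state.
- get_obs(): the state, without advancing time (a new reading comes with each control period).
- camera(name): name is "side" or "top" or "wrist"; returns a dict with "image" (480x640x3 uint8, red, green, blue), "range_z" (480x640 float32, m along the optical axis (not along the pixel's ray), 0 where there is no reading), "K" (3x3 intrinsics, pixels), "k1" (the pictures are not rectified: a ray, as slopes to the right and down, at radius r is drawn at 1 + k1 r^2 times it, then the intrinsics apply), "world_from_camera" (4x4, takes a point from camera to world coordinates); the wrist camera has in their place "T_tool_cam" (4x4, takes a point from camera to tool coordinates, whose origin is the TCP and whose axes are the flange's). Camera axes: x right, y up, looking along -z (the intrinsics and any distortion apply to the point x, -y, -z); pixel columns grow to the right and rows downward; lengths in m; the calibration is good to about 2 mm. A picture is of the moment at which its call begins: read the wrist's pose just before it.
- hand_in(): hands the job in; it is judged then, once.
Trained networks look in a picture, given as the dict that the camera call returned (one of the last four; its "shot" number tells which), for a name from the list of things; names that differ only in an ending like _2 or _b are one class to them, and where a whole thing is asked for, a point or a joint stands for the part that bears it (a point fixed in the world has none). Each returns a list of dicts, best first, with "p" (0 to 1); they miss things now and then, are a little off and sometimes report something else, mostly with a low value. They report only what shows in the picture. A call takes as long as a camera call. They do not tell look-alikes from the thing itself.
- search_frame(label, picture): "at" ([column, row] as shares, 0 to 1, of the picture: columns of its width, rows of its height, amid what is visible of it).
- spot_point(label, picture): "at" ([column, row] as shares, 0 to 1, of the picture: columns of its width, rows of its height: a listed point, or the origin of a listed thing).
The state is a dict: "time_s": time; "qpos": joint angles; "joint_vel": joint speeds; "tau": joint torques, N m; "ee_pos": TCP position; "eef_rot": TCP orientation; "force": force on the tool from outside, world axes, zero at the start; "moment": the same for the moment, N m; "grip_width": finger opening in m; "grip_force": force on a finger pad.
Only numpy, scipy, OpenCV 4.12 (cv2) and the standard library are available. Lean on these libraries where they do the work, as an engineer would, in place of code of your own. Each camera call takes 0.05 s, during which the arm holds its last target. There are 200 camera calls.

## Task

Tidy the desk after a board repair: put the yellow screwdriver into the blue tray, the two connectors (blue edge connector and beige serial plug) into the red tray, and the two soldering supplies (amber flux jar and white solder reel) into the green tray. Set each one down flat on its tray's floor, the same way up as it is now, none on top of another. Leave the eraser and the marker between the trays where they lie.

Things in the scene. Friction and masses are not known exactly. Their poses are not given: they have to be found in the camera images.
- screwdriver: Small screwdriver with a yellow handle and a bare steel shaft, 122 mm long, lying on the desk, 17 mm wide and 20 mm high. Origin: middle of its length, on its underside. y runs along it: the handle, 14 mm wide to grip, from y = -9 to +61 mm, the shaft from -9 to -59 mm; z up. It balances near y = +20 mm. A hand tool.
- edge_connector: Blue plastic edge connector strip, 12 x 70 x 15 mm (x, y, z), lying on the desk, z up. Origin: centre of its underside; y along its length. A connector.
- serial_plug: Beige serial plug with a black cable boot at one end, 42 x 76 x 16 mm (x, y, z), lying flat on the desk, z up. Origin: centre of its underside; y along its length, x across. Can be gripped across x over its middle. A connector.
- flux_jar: Round amber jar with a black screw cap, 46 mm in diameter, 38 mm high, standing upright. Origin: centre of its underside, z up. A soldering supply.
- solder_spool: White reel of solder, flanges 53 mm in diameter, 40 mm high, standing on one flange. Origin: centre of its underside, z up. A soldering supply.
- tray_blue: Blue plastic tray, open on top, 140 x 200 x 25 mm outside; walls and floor 4 mm thick, so the inside is 132 x 192 mm and its floor lies 4 mm above the desk. It stands fixed on the desk. Origin: centre of its underside; x runs across its short side (140 mm), y along its long side (200 mm), z up. A small white label holder is on its -x side.
- tray_red: Red plastic tray, open on top, 140 x 200 x 25 mm outside; walls and floor 4 mm thick, so the inside is 132 x 192 mm and its floor lies 4 mm above the desk. It stands fixed on the desk. Origin: centre of its underside; x runs across its short side (140 mm), y along its long side (200 mm), z up. A small white label holder is on its -x side.
- tray_green: Green plastic tray, open on top, 140 x 200 x 25 mm outside; walls and floor 4 mm thick, so the inside is 132 x 192 mm and its floor lies 4 mm above the desk. It stands fixed on the desk. Origin: centre of its underside; x runs across its short side (140 mm), y along its long side (200 mm), z up. A small white label holder is on its -x side.
- eraser: White eraser, 19 x 52 x 10 mm, lying between two trays. Origin: centre of its underside, y along it. It is not to be moved.
- marker: White marker pen with a red cap, 15 x 135 x 15 mm, lying between two trays. Origin: centre of its underside, y along it. It is not to be moved.
Not all that is in view belongs to the job. What is shaped like the edge_connector but brown is not meant.

How it is judged:
At the end, for the whole second after the job is handed in: Screwdriver in the blue tray, edge connector and serial plug in the red, flux jar and solder reel in the green: each origin inside the tray walls and less than 12 mm above the tray underside (resting on the floor), tilted less than 0.2 rad from its first way up, released and at rest (x of screwdriver in the frame of tray_blue between -0.064 and 0.064 m and y of screwdriver in the frame of tray_blue between -0.094 and 0.094 m and z of screwdriver in the frame of tray_blue below 0.012 m and angle between each of screwdriver, edge_connector, serial_plug, flux_jar, solder_spool's own z axis and vertical below 0.2 rad and linear speed of each of screwdriver, edge_connector, serial_plug, flux_jar, solder_spool below 0.02 m/s and x of edge_connector in the frame of tray_red between -0.064 and 0.064 m and y of edge_connector in the frame of tray_red between -0.094 and 0.094 m and z of each of edge_connector, serial_plug in the frame of tray_red below 0.012 m and x of serial_plug in the frame of tray_red between -0.064 and 0.064 m and y of serial_plug in the frame of tray_red between -0.094 and 0.094 m and x of flux_jar in the frame of tray_green between -0.064 and 0.064 m and y of flux_jar in the frame of tray_green between -0.094 and 0.094 m and z of each of flux_jar, solder_spool in the frame of tray_green below 0.012 m and x of solder_spool in the frame of tray_green between -0.064 and 0.064 m and y of solder_spool in the frame of tray_green between -0.094 and 0.094 m); the robot touches nothing.
It fails at once if the eraser is moved by more than 30 mm (distance of eraser from where it was at the start of the episode above 0.03 m).
It fails at once if the marker is moved by more than 30 mm (distance of marker from where it was at the start of the episode above 0.03 m).
It also fails if it takes over 120 s, if anything falls off the work surface, if the arm or the gripper's body presses on something with over 40 N, if the wrist force passes 120 N, or if a joint passes its speed limit or range.

## Working session

There is one attempt and no reset: what is moved stays moved. The work goes in short steps, Python scripts to look and compute and a tool call to move; the robot and the scene stay as the last step left them, time stands still between calls to the robot, and variables do not carry over. Pictures are saved under pics/ and viewed, at most 14 in all, crops included, and the job is handed in when it is done.

Besides the shell and the picture viewer there is one more tool, called after "Emit:" as a command line: name --argument value ..., lists and objects as JSON in quotes. jog_arm: Moves the arm, as the interface text tells. Its arguments: {"type":"object","properties":{"rows":{"type":"array","items":{"type":"array"}},"squeeze":{"type":"number"}},"required":["rows"]}

```bash
mkdir -p pics
cat > h.py <<'E'
from station import *
import numpy as np, cv2
def save(p,n): cv2.imwrite(f'pics/{n}.png',cv2.cvtColor(p['image'],cv2.COLOR_RGB2BGR))
def cloud(p,T=None):
    K=np.array(p['K']);h,w=p['range_z'].shape
    uv=np.stack(np.meshgrid(np.arange(w),np.arange(h)),-1).reshape(-1,1,2).astype(float)
    s=cv2.undistortPointsIter(uv,K,np.array([p['k1'],0,0,0.]),None,None,(3,40,1e-9)).reshape(h,w,2)
    z=p['range_z'];P=np.stack([s[...,0]*z,-s[...,1]*z,-z,np.ones_like(z)],-1)
    W=np.array(p['world_from_camera']) if T is None else T
    W=P@W.T; W=W[...,:3]; W[z==0]=np.nan; return W
E
python3 - <<'E'
from h import *
print(get_obs())
for n in('top','side'):
    p=camera(n);save(p,n+'0');W=cloud(p);np.save(n+'W.npy',W);np.save(n+'I.npy',p['image'])
    print(n,p['k1'],np.round(p['world_from_camera'],3).tolist())
    for l in 'screwdriver edge_connector serial_plug flux_jar solder_spool tray_blue tray_red tray_green eraser marker'.split():
        for d in spot_point(l,p)[:3]:
            c,r=int(d['at'][0]*640),int(d['at'][1]*480)
            print(l,round(d['p'],2),c,r,np.round(W[min(r,479),min(c,639)],3))
E
```

```text
{'time_s': 0.0, 'qpos': array([ 1.23144410e+00,  3.00453321e-01,  1.52161426e+00, -1.96774035e-05,
        1.32069462e+00, -6.66357826e-02]), 'joint_vel': array([ 0.0001471 , -0.00084856,  0.0015956 ,  0.00043989,  0.00060746,
        0.00159206]), 'tau': array([-1.18031963e-03, -5.31807232e+01, -3.52739275e+01,  7.07697007e-02,
        2.44154624e-02, -1.25396450e-04]), 'ee_pos': array([0.14807643, 0.52940546, 0.20488205]), 'eef_rot': array([-3.14042443e+00, -5.88592490e-05,  2.86888106e+00]), 'force': array([-0.90964135, -0.18951071, -1.0810915 ]), 'moment': array([ 0.02028255, -0.0379071 ,  0.04159288]), 'grip_force': 0.0, 'grip_width': 0.09399142532344845}
top -0.04319328917397442 [[0.021, 0.996, -0.083, 0.372], [-1.0, 0.02, -0.018, -0.045], [-0.016, 0.083, 0.996, 1.521], [0.0, 0.0, 0.0, 1.0]]
screwdriver 0.44 195 268 [0.419 0.308 0.006]
edge_connector 0.68 455 308 [ 0.326 -0.396  0.017]
edge_connector 0.59 362 263 [ 0.441 -0.146  0.01 ]
serial_plug 0.7 259 187 [0.644 0.139 0.01 ]
serial_plug 0.69 430 268 [ 0.431 -0.328  0.016]
flux_jar 0.67 305 261 [0.442 0.007 0.044]
solder_spo
[... 416 characters left out ...]
 0.0, 0.0, 1.0]]
screwdriver 0.61 245 187 [0.417 0.311 0.009]
screwdriver 0.56 443 295 [ 0.594 -0.287  0.005]
edge_connector 0.71 366 396 [ 0.318 -0.404  0.014]
edge_connector 0.64 340 287 [ 0.427 -0.158  0.003]
serial_plug 0.77 392 342 [ 0.421 -0.339  0.017]
flux_jar 0.98 310 241 [ 0.44  -0.01   0.022]
flux_jar 0.48 344 286 [ 0.437 -0.159  0.002]
flux_jar 0.2 392 344 [ 0.417 -0.343  0.018]
solder_spool 0.87 266 218 [0.394 0.126 0.022]
tray_blue 0.88 310 179 [0.598 0.266 0.006]
tray_red 0.97 442 291 [ 0.6   -0.277  0.005]
tray_green 0.81 373 226 [ 0.616 -0.015  0.005]
eraser 0.74 443 293 [ 0.598 -0.283  0.005]
eraser 0.49 348 196 [0.639 0.131 0.007]
marker 0.76 404 254 [ 0.605 -0.147  0.011]
```

View pics/top0.png

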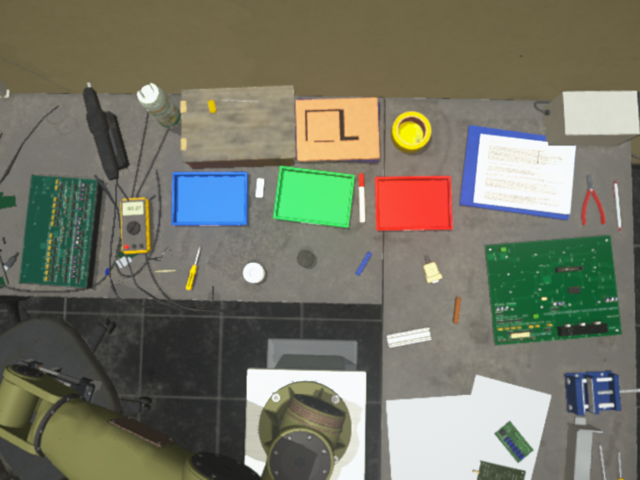

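View pics/side0.png

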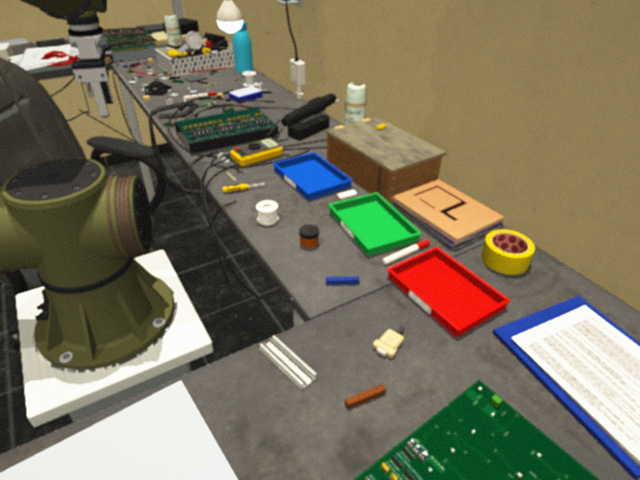

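Run:
```python
from h import *
W=np.load('topW.npy');I=np.load('topI.npy')
x,y,z=W[...,0],W[...,1],W[...,2]
m=((z>0.006)&(z<.1)&(x>.25)&(x<.52)&(abs(y)<.55)).astype(np.uint8)
n,L,s,c=cv2.connectedComponentsWithStats(m)
for i in range(1,n):
    if s[i,4]<25: continue
    k=L==i;P=W[k][:,:2].astype(np.float32)
    print(s[i],np.round(P.mean(0),3),'zmax',np.round(np.percentile(z[k],95),3),'rect',np.round(cv2.minAreaRect(P*1000),1) if 0 else cv2.minAreaRect(P*1000),I[k].mean(0).astype(int))
for nm,a,b in(('blue',.15,.42),('green',-.13,.12),('red',-.45,-.15)):
    k=(z>.018)&(z<.035)&(x>.5)&(y>a)&(y<b);P=W[k][:,:2].astype(np.float32)
    print(nm,cv2.minAreaRect(P*1000))
cv2.imwrite('pics/crop.png',cv2.resize(cv2.cvtColor(I[230:350,150:490],cv2.COLOR_RGB2BGR),None,fx=2.3,fy=2.3,interpolation=cv2.INTER_CUBIC))
```

```text
[ 107  229   69   75 1430] [0.452 0.475] zmax 0.042 rect ((420.98590087890625, 454.0378112792969), (197.94239807128906, 190.5850372314453), 0.2564922273159027) [111 103  81]
[ 483  241   31   97 2218] [ 0.384 -0.518] zmax 0.023 rect ((379.2117919921875, -512.0137939453125), (257.94329833984375, 76.15372467041016), 0.23406970500946045) [ 50 107  66]
[185 247  17  44 193] [0.402 0.314] zmax 0.021 rect ((417.5126953125, 313.9635925292969), (21.444974899291992, 121.33035278320312), 80.1156005859375) [202 183  51]
[297 249  19  20 238] [0.451 0.008] zmax 0.045 rect ((452.6926574707031, 8.834381103515625), (48.317745208740234, 48.806678771972656), 71.77803039550781) [93 92 82]
[355 251  17  24 130] [ 0.442 -0.148] zmax 0.019 rect ((443.3789367675781, -145.76370239257812), (20.687257766723633, 69.025634765625), 59.108619689941406) [ 86 104 172]
[423 255  20  30 312] [ 0.423 -0.333] zmax 0.022 rect ((428.0521240234375, -335.47247314453125), (81.6173095703125, 46.36410903930664), 8.91186237335205) [221 216 169]
[242 263  23  21 324] [0.409 0.145] zmax 0.046 rect ((409.0837707519531, 147.8648681640625), (52.09656524658203, 59.1385612487793), 20.666362762451172) [242 244 245]
[452 297  10  29 146] [ 0.32  -0.399] zmax 0.021 rect ((317.72796630859375, -399.4128112792969), (17.692602157592773, 75.0268325805664), 80.82528686523438) [155 104  66]
[389 327  41   9 116] [ 0.259 -0.283] zmax 0.018 rect ((254.88623046875, -274.7685241699219), (16.858755111694336, 108.84479522705078), 10.770700454711914) [227 228 222]
blue ((726.7144775390625, 280.31927490234375), (384.1287841796875, 254.026123046875), 2.5930707454681396)
green ((735.190673828125, -8.298980712890625), (243.62921142578125, 377.1474914550781), 83.45220184326172)
red ((722.8768920898438, -300.3037414550781), (380.54364013671875, 299.5440673828125), 0.24771618843078613)
```

View pics/crop.png

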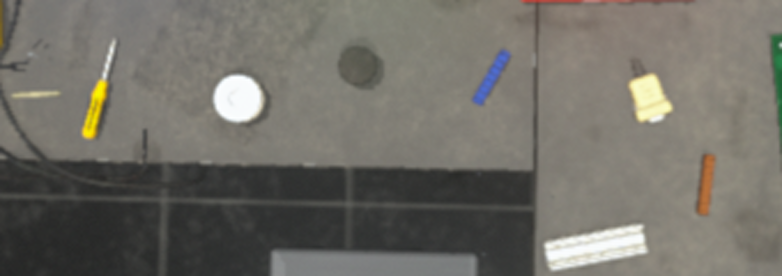

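Candidates for the edge connector in the top picture are the blue strip at (363,263) and the brown strip at (457,310). The blue one fits the description, and the crop confirms it. The reel is at (254,272), the jar (306,259), the plug (432,268) and the screwdriver (193,270). The trays are at (210,198), (314,197) and (414,203).

```bash
cat >> h.py <<'E'
def plan(x,y,z,yawdeg=None):
    o=get_obs();p=o['ee_pos'];yaw=o['eef_rot'][2]
    tx=np.array([np.cos(yaw),np.sin(yaw)]);ty=np.array([np.sin(yaw),-np.cos(yaw)])
    d=np.array([x,y,z])-p
    print('shift tool mm',np.round([1000*d[:2]@tx,1000*d[:2]@ty,-1000*d[2]],1),'rows>=',round(np.linalg.norm(d)/.0417,1),
      'turn', None if yawdeg is None else round((np.degrees(yaw)-yawdeg+90)%180-90,1),'yaw',round(np.degrees(yaw),1),'q6',round(o['qpos'][5],2),'t',round(o['time_s'],1))
def wcloud(p,o):
    from scipy.spatial.transform import Rotation as R
    T=np.eye(4);T[:3,:3]=R.from_euler('xyz',o['eef_rot']).as_matrix();T[:3,3]=o['ee_pos']
    return cloud(p,T@np.array(p['T_tool_cam']))
E
python3 - <<'E'
from h import *
for v in('top','side'):
    W=np.load(v+'W.npy');I=np.load(v+'I.npy')
    H=cv2.cvtColor(I,cv2.COLOR_RGB2HSV);x,y,z=np.moveaxis(W,-1,0)
    reg=(x>.48)&(x<.75)&(abs(y)<.42)&(z<.05)
    for n,lo,hi in(('blue',100,125),('green',45,75),('red',0,8)):
        k=reg&(H[...,0]>=lo)&(H[...,0]<=hi)&(H[...,1]>150)&(z>.017)
        P=np.c_[W[k][:,:2]].astype(np.float32)*1000
        c,L,s,_=cv2.connectedComponentsWithStats(k.astype(np.uint8))
        k=L==1+np.argmax(s[1:,4]);print(v,n,cv2.minAreaRect((W[k][:,:2]*1000).astype(np.float32)),np.median(z[k]))
    if v=='top':
        for a,b in((-.13,.02),(.03,.3)):
            k=(x>.66)&(x<.9)&(y>a)&(y<b);print('box',np.nanpercentile(z[k],90), np.nanmin(x[k&(z>.035)]))
print(np.round(camera('wrist')['T_tool_cam'],3))
plan(.405,.143,.2,90)
E
```

```text
top blue ((609.063232421875, 273.50042724609375), (145.97311401367188, 204.98016357421875), 1.6842589378356934) 0.02579170184256574
top green ((619.34033203125, -11.326309204101562), (204.1101531982422, 145.0396728515625), 84.0643310546875) 0.02574654198565418
top red ((607.6295166015625, -280.4627685546875), (146.38888549804688, 205.6380157470703), 1.416520118713379) 0.026024782907899224
box 0.03701831426604048 0.7178637235652426
box 0.11569332713779708 0.6911678038034819
side blue ((605.93896484375, 273.4159851074219), (144.6776885986328, 212.4032745361328), 0.7220754027366638) 0.02468676345403409
side green ((619.9915771484375, -7.3606719970703125), (215.83485412597656, 152.5740966796875), 83.17930603027344) 0.025106347154752462
side red ((604.92529296875, -278.35479736328125), (150.54627990722656, 207.22412109375), 2.1343605518341064) 0.024974252684504927
[[ 0.     0.972  0.234  0.065]
 [ 1.    -0.     0.001  0.   ]
 [ 0.001  0.234 -0.972 -0.179]
 [ 0.     0.     0.     1.   ]]
shift tool mm [-351.5 -303.1    5.5] rows>= 11.1 turn 74.4 yaw 164.4 q6 -0.07 t 1.1
```

Emit:
jog_arm --rows '[[[-0.0293,-0.0253,0.0],0,0.094],[[-0.0293,-0.0253,0.0],0,0.094],[[-0.0293,-0.0253,0.0],0,0.094],[[-0.0293,-0.0253,0.0],0,0.094],[[-0.0293,-0.0253,0.0],0,0.094],[[-0.0293,-0.0253,0.0],0,0.094],[[-0.0293,-0.0253,0.0],0,0.094],[[-0.0293,-0.0253,0.0],0,0.094],[[-0.0293,-0.0253,0.0],0,0.094],[[-0.0293,-0.0253,0.0],0,0.094],[[-0.0293,-0.0253,0.0],0,0.094],[[-0.0293,-0.0253,0.0],0,0.094]]'

```text
time_s: 2.15
ee_pos: [0.4057, 0.1407, 0.2058]
eef_rot: [3.141, 0.001, 2.869]
force: [1.0, 2.2, -0.0]
grip_width: 0.0942
grip_force: 0.0
```

Emit:
jog_arm --rows '[[[0,0,0],-5.2,0.094],[[0,0,0],-5.2,0.094],[[0,0,0],-5.2,0.094],[[0,0,0],0,0.094],[[0,0,0],0,0.094]]'

```text
time_s: 2.57
ee_pos: [0.405, 0.1426, 0.2055]
eef_rot: [3.142, 0.0, 3.138]
force: [1.1, 0.2, -0.1]
grip_width: 0.0944
grip_force: 0.0
```

```bash
cat >> h.py <<'E'
def look(name=None,zlo=.007,box=.09):
    "blobs above the desk near the tcp, from the wrist camera"
    o=get_obs();p=camera('wrist');W=wcloud(p,o)
    if name: save(p,name)
    x,y,z=np.moveaxis(W,-1,0);q=o['ee_pos']
    print('desk z',np.nanmedian(z),'tcp',np.round(q,4))
    m=((z>zlo)&(z<.09)&(abs(x-q[0])<box)&(abs(y-q[1])<box)).astype(np.uint8)
    n,L,s,c=cv2.connectedComponentsWithStats(m)
    for i in range(1,n):
        if s[i,4]<150: continue
        k=L==i;k2=k&(z>np.percentile(z[k],90)-.006)
        (a,b),d,ang=cv2.minAreaRect((W[k][:,:2]*1000).astype(np.float32));t=cv2.minAreaRect((W[k2][:,:2]*1000).astype(np.float32))
        print(s[i],'all',np.round([a,b,*d,ang],1),'top',np.round([*t[0],*t[1],t[2]],1),'z95 %.3f'%np.percentile(z[k],95),p['image'][k].mean(0).astype(int))
    return o,p,W
E
python3 - <<'E'
from h import *
look('w1')
plan(.405,.143,.2,180)
E
```

```text
desk z -0.0003597026597898789 tcp [0.405  0.1426 0.2055]
[ 292  203   57   57 2514] all [410.6 145.7  52.   52.1  88.9] top [410.6 145.7  52.   52.1  88.9] z95 0.041 [252 251 246]
shift tool mm [-0.   0.4  5.5] rows>= 0.1 turn -0.2 yaw 179.8 q6 -1.31 t 2.6
```

View pics/w1.png

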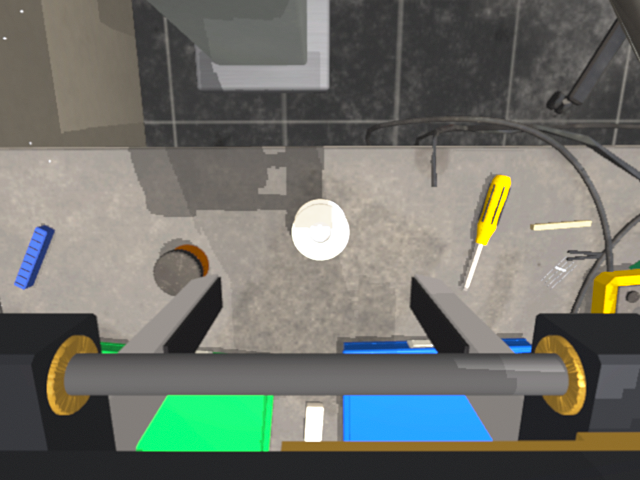

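The wrist view shows the reel at (320,230), the jar (180,270), the blue connector (33,257) and the screwdriver (490,230). The reel measures 52 mm across and 41 mm high, which matches. I'll descend on it.

Emit:
jog_arm --rows '[[[-0.0056,0.0031,0.03],0,0.094],[[0,0,0.04],0,0.094],[[0,0,0.04],0,0.094],[[0,0,0.04],0,0.094],[[0,0,0.03],0,0.094],[[0,0,0.0165],0,0.094],[[0,0,0],0,0.094],[[0,0,0],0,0.04],[[0,0,0],0,0.04],[[0,0,0],0,0.04],[[0,0,0],0,0.04],[[0,0,0],0,0.04]]' --squeeze 20

```text
time_s: 3.62
ee_pos: [0.4111, 0.1458, 0.0098]
eef_rot: [3.141, 0.002, 3.141]
force: [0.2, 1.1, -0.0]
grip_width: 0.0641
grip_force: 0.0
```

Emit:
jog_arm --rows '[[[0,0,0],0,0.04],[[0,0,0],0,0.04],[[0,0,0],0,0.04],[[0,0,-0.02],0,0.04],[[0,0,-0.04],0,0.04],[[0,0,-0.03],0,0.04],[[0,0,0],0,0.04]]'

```text
time_s: 4.2
ee_pos: [0.4129, 0.1463, 0.1039]
eef_rot: [3.14, 0.007, 3.141]
force: [0.8, 0.2, -0.4]
grip_width: 0.052
grip_force: 20.0
```

Run:
```python
from h import *
print(get_obs()['grip_width'],get_obs()['grip_force'])
look('w2')
# tray frame green: centre (.6195,-.010), rot -6deg (long axis along world y rotated)
a=np.radians(-6.3);c=np.array([.6195,-.010])
R=np.array([[np.cos(a),-np.sin(a)],[np.sin(a),np.cos(a)]])
for d in((0,.043),(0,-.046)): print(np.round(c+R@d,4), -6.3)
plan(*(c+R@(0,.043)),.1,180-6.3)
```

```text
0.05195047853597546 19.969226270914078
desk z -0.0003403761460788468 tcp [0.4129 0.1463 0.1039]
[0.6242 0.0327] -6.3
[ 0.6145 -0.0557] -6.3
shift tool mm [-212.4 -113.1    1.2] rows>= 5.8 turn 6.3 yaw 180.0 q6 -1.31 t 4.2
```

Emit:
jog_arm --rows '[[[-0.0354,-0.0189,0],0,0.04],[[-0.0354,-0.0189,0],0,0.04],[[-0.0354,-0.0189,0],0,0.04],[[-0.0354,-0.0189,0],0,0.04],[[-0.0354,-0.0189,0],0,0.04],[[-0.0354,-0.0189,0],6.3,0.04],[[0,0,0],0,0.04],[[0,0,0],0,0.04],[[0,0,0.03],0,0.04],[[0,0,0.03],0,0.04],[[0,0,0],0,0.04]]'

```text
time_s: 5.17
ee_pos: [0.6187, 0.0328, 0.0325]
eef_rot: [-3.141, -0.01, 3.032]
force: [-0.5, 0.8, -2.7]
grip_width: 0.052
grip_force: 20.0
```

Run:
```python
from h import *
plan(.6242,.0327,.0125,180-6.3)
save(camera('wrist'),'w3'); save(camera('side'),'s3')
```

```text
shift tool mm [-5.5  0.5 20. ] rows>= 0.5 turn 0.0 yaw 173.7 q6 -1.47 t 5.2
```

View pics/s3.png

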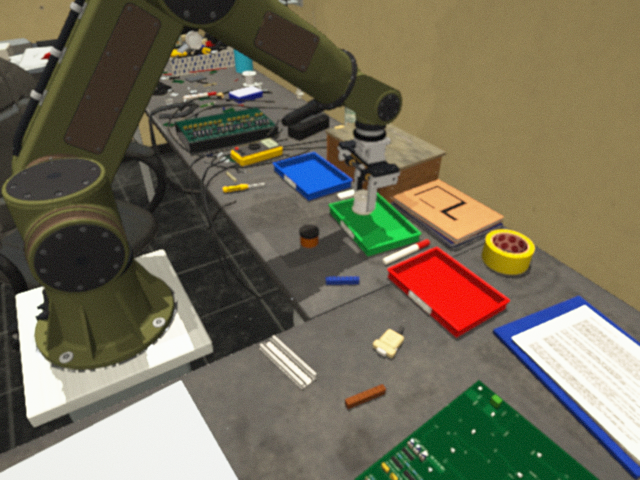

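The side view shows the reel held over the left half of the green tray, around (365,205), clear of the walls and the box. I'll lower and release.

Emit:
jog_arm --rows '[[[0,0,0.008],0,0.04],[[0,0,0.006],0,0.04],[[0,0,0.004],0,0.04],[[0,0,0],0,0.04],[[0,0,0],0,0.04]]'

```text
time_s: 5.68
ee_pos: [0.6229, 0.0322, 0.0211]
eef_rot: [-3.142, 0.0, 3.031]
force: [0.1, 0.5, -2.4]
grip_width: 0.0524
grip_force: 20.0
```

Run:
```python
from h import *
plan(.6242,.0327,.0125,180-6.3);print(get_obs()['force'])
```

```text
shift tool mm [-1.2  0.7  8.6] rows>= 0.2 turn -0.0 yaw 173.7 q6 -1.47 t 5.7
[ 0.10620755  0.45145319 -2.44318304]
```

Emit:
jog_arm --rows '[[[0,0,0.005],0,0.04],[[0,0,0.003],0,0.04],[[0,0,0],0,0.04],[[0,0,0],0,0.04]]'

```text
time_s: 6.02
ee_pos: [0.6232, 0.0321, 0.013]
eef_rot: [3.142, 0.001, 3.031]
force: [0.5, 0.5, 0.2]
grip_width: 0.0522
grip_force: 20.0
```

Emit:
jog_arm --rows '[[[0,0,0],0,0.068],[[0,0,0],0,0.068],[[0,0,0],0,0.068],[[0,0,-0.02],0,0.068],[[0,0,-0.04],0,0.068],[[0,0,-0.04],0,0.094],[[0.0,0,-0.04],0,0.094],[[0.035,-0.01,-0.03],0,0.094],[[0.035,-0.01,0],0,0.094],[[0.035,-0.01,0],0,0.094],[[0.035,-0.01,0],0,0.094],[[0.035,-0.01,0],0,0.094]]'

```text
time_s: 7.02
ee_pos: [0.4458, 0.0023, 0.1793]
eef_rot: [-3.142, 0.0, 3.031]
force: [-0.1, -1.0, 0.5]
grip_width: 0.0939
grip_force: 0.0
```

Emit:
jog_arm --rows '[[[0,0,0],0,0.094],[[0,0,0],0,0.094],[[0,0,0],0,0.094]]'

```text
time_s: 7.27
ee_pos: [0.4484, 0.0024, 0.18]
eef_rot: [3.142, 0.001, 3.031]
force: [0.2, 1.0, 0.7]
grip_width: 0.0943
grip_force: 0.0
```

Run:
```python
from h import *
look('w4',box=.16)
plan(.445,.005,.008,180-6.3)
```

```text
desk z -0.00017494703579529203 tcp [0.4484 0.0024 0.18  ]
[146 200  28  66 862] all [ 438.8 -147.2   12.9   62.7   61. ] top [ 438.8 -147.2   12.9   62.8   61.2] z95 0.015 [ 63  89 170]
[ 297  205   53   55 2205] all [451.4   8.   45.4  45.5  70.8] top [451.5   8.1  45.2  45.4  71.6] z95 0.038 [76 70 64]
[ 215  322  213   31 2887] all [562.9  -5.4 205.8  33.3  84. ] top [559.4  -5.  205.8  25.3  83.6] z95 0.025 [ 54 190  96]
shift tool mm [  3.8   2.1 171.7] rows>= 4.1 turn -0.0 yaw 173.7 q6 -1.54 t 7.3
```

View pics/w4.png

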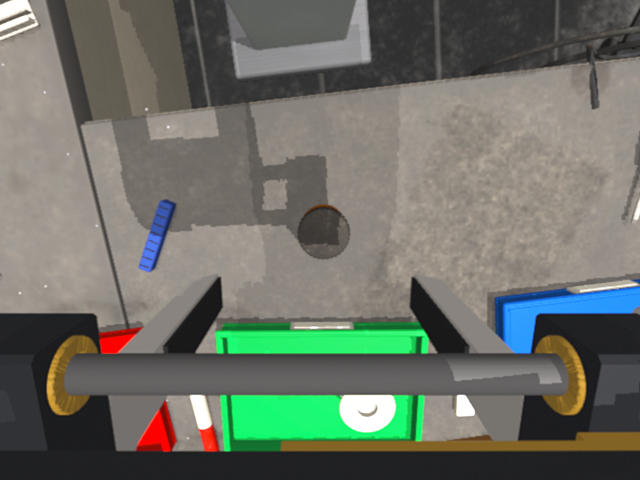

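The picture shows the reel standing flat in the green tray at (367,408), the jar at (323,232) and the blue connector at (157,235). The jar measures 45 mm across and 38 mm high, which matches.

Emit:
jog_arm --rows '[[[-0.0024,0.0059,0.03],0,0.094],[[0,0,0.04],0,0.094],[[0,0,0.04],0,0.094],[[0,0,0.03],0,0.094],[[0,0,0.02],0,0.094],[[0,0,0.012],0,0.094],[[0,0,0],0,0.094],[[0,0,0],0,0.03],[[0,0,0],0,0.03],[[0,0,0],0,0.03],[[0,0,0],0,0.03],[[0,0,0],0,0.03]]'

```text
time_s: 8.32
ee_pos: [0.4511, 0.008, 0.0081]
eef_rot: [3.142, 0.001, 3.031]
force: [0.5, 0.3, -0.8]
grip_width: 0.0643
grip_force: 0.0
```

Emit:
jog_arm --rows '[[[0,0,0],0,0.03],[[0,0,0],0,0.03],[[0,0,0],0,0.03],[[0,0,0],0,0.03]]'

```text
time_s: 8.65
ee_pos: [0.4508, 0.008, 0.0076]
eef_rot: [3.142, 0.0, 3.031]
force: [0.2, 0.1, 1.4]
grip_width: 0.0443
grip_force: 20.0
```

Emit:
jog_arm --rows '[[[0,0,-0.02],0,0.03],[[0,0,-0.04],0,0.03],[[0,0,-0.03],0,0.03],[[0,0,0],0,0.03],[[0,0,0],0,0.03],[[0,0,0],0,0.03]]'

```text
time_s: 9.15
ee_pos: [0.4502, 0.0081, 0.0966]
eef_rot: [-3.142, -0.001, 3.031]
force: [0.9, 0.3, -0.7]
grip_width: 0.0446
grip_force: 20.0
```

Run:
```python
from h import *
plan(.6145,-.0557,.013,180-6.3)
```

```text
shift tool mm [-170.3  -45.3   83.6] rows>= 4.7 turn -0.0 yaw 173.7 q6 -1.52 t 9.2
```

Emit:
jog_arm --rows '[[[-0.034,-0.009,0],0,0.03],[[-0.034,-0.009,0],0,0.03],[[-0.034,-0.009,0],0,0.03],[[-0.034,-0.009,0],0,0.03],[[-0.0343,-0.0093,0],0,0.03],[[0,0,0],0,0.03],[[0,0,0.03],0,0.03],[[0,0,0.03],0,0.03],[[0,0,0.01],0,0.03],[[0,0,0.005],0,0.03],[[0,0,0],0,0.03],[[0,0,0],0,0.03]]'

```text
time_s: 10.15
ee_pos: [0.6154, -0.0557, 0.0234]
eef_rot: [-3.142, 0.001, 3.031]
force: [-0.5, 0.5, 0.6]
grip_width: 0.0446
grip_force: 20.0
```

Run:
```python
from h import *
plan(.6145,-.0557,.0125,180-6.3)
```

```text
shift tool mm [ 0.9 -0.1 10.9] rows>= 0.3 turn -0.0 yaw 173.7 q6 -1.61 t 10.2
```

Emit:
jog_arm --rows '[[[0,0,0.006],0,0.03],[[0,0,0.004],0,0.03],[[0,0,0.0005],0,0.03],[[0,0,0],0,0.03],[[0,0,0],0,0.03]]'

```text
time_s: 10.57
ee_pos: [0.6151, -0.0558, 0.0122]
eef_rot: [-3.142, 0.0, 3.031]
force: [-0.2, -0.4, 0.7]
grip_width: 0.0446
grip_force: 20.0
```

Emit:
jog_arm --rows '[[[0,0,0],0,0.059],[[0,0,0],0,0.059],[[0,0,0],0,0.059],[[0,0,-0.02],0,0.059],[[0,0,-0.04],0,0.059],[[0,0,-0.04],0,0.06],[[0.0272,-0.0183,-0.025],0,0.07],[[0.0272,-0.0183,-0.02],0,0.07],[[0.0272,-0.0183,0],0,0.07],[[0.0272,-0.0183,0],0,0.07],[[0.0272,-0.0183,0],0,0.07],[[0.0272,-0.0183,0],5.7,0.07]]'

```text
time_s: 11.57
ee_pos: [0.4392, -0.1473, 0.1572]
eef_rot: [-3.141, 0.001, 2.933]
force: [0.2, -1.2, 0.3]
grip_width: 0.0698
grip_force: 0.0
```

Emit:
jog_arm --rows '[[[0,0,0],5.7,0.07],[[0,0,0],5.7,0.07],[[0,0,0],5.7,0.07],[[0,0,0],0,0.07],[[0,0,0],0,0.07],[[0,0,0],0,0.07]]'

```text
time_s: 12.07
ee_pos: [0.4407, -0.1468, 0.157]
eef_rot: [-3.142, 0.0, 2.637]
force: [0.4, 0.8, 0.1]
grip_width: 0.0699
grip_force: 0.0
```

Run:
```python
from h import *
look('w5',zlo=.006,box=.08)
plan(.4388,-.1472,.003,151)
```

```text
desk z 6.86457753115155e-05 tcp [ 0.4407 -0.1468  0.157 ]
[ 308  192   14   80 1066] all [ 442.  -148.5   11.3   69.3   60.8] top [ 442.1 -148.5   11.3   69.1   60.8] z95 0.015 [ 57  78 150]
shift tool mm [  1.5  -1.3 154. ] rows>= 3.7 turn 0.0 yaw 151.0 q6 -1.47 t 12.1
```

View pics/w5.png

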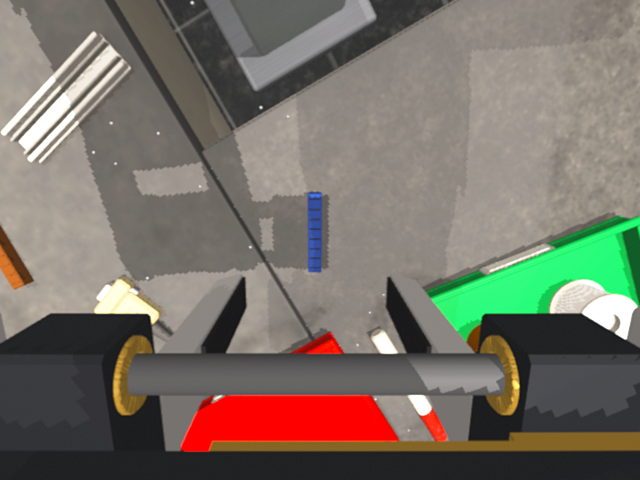

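The connector is at (315,232) and aligned with the fingers. It measures 11 × 69 × 15 mm, which matches. The jar (amber patch at (475,335)) and the reel (600,310) are both in the green tray.

Emit:
jog_arm --rows '[[[-0.002,-0.0009,0.03],0,0.05],[[0,0,0.04],0,0.05],[[0,0,0.04],0,0.05],[[0,0,0.025],0,0.05],[[0,0,0.014],0,0.05],[[0,0,0.005],0,0.05],[[0,0,0],0,0.05],[[0,0,0],0,0.002],[[0,0,0],0,0.002],[[0,0,0],0,0.002],[[0,0,0],0,0.002],[[0,0,0],0,0.002]]'

```text
time_s: 13.12
ee_pos: [0.4423, -0.1488, 0.0035]
eef_rot: [3.141, 0.001, 2.633]
force: [-0.4, -0.4, 0.2]
grip_width: 0.02
grip_force: 0.0
```

Emit:
jog_arm --rows '[[[0,0,0],0,0.002],[[0,0,0],0,0.002],[[0,0,0],0,0.002]]'

```text
time_s: 13.37
ee_pos: [0.4421, -0.1487, 0.0032]
eef_rot: [3.142, 0.0, 2.633]
force: [-1.2, 1.0, 4.3]
grip_width: 0.0118
grip_force: 20.0
```

Emit:
jog_arm --rows '[[[0,0,-0.02],0,0.002],[[0,0,-0.04],0,0.002],[[0,0,-0.03],0,0.002],[[0,0,0],0,0.002],[[0,0,0],0,0.002],[[0,0,0],0,0.002]]'

```text
time_s: 13.87
ee_pos: [0.4415, -0.1485, 0.0921]
eef_rot: [-3.141, -0.001, 2.633]
force: [-0.6, -0.4, -0.2]
grip_width: 0.0116
grip_force: 20.0
```

Run:
```python
from h import *
plan(.603,-.235,.008,151)
```

```text
shift tool mm [-183.2    3.    84.1] rows>= 4.8 turn -0.1 yaw 150.9 q6 -1.47 t 13.9
```

Emit:
jog_arm --rows '[[[-0.0366,0.0008,0],0,0.002],[[-0.0366,0.0008,0],0,0.002],[[-0.0366,0.0008,0],0,0.002],[[-0.0366,0.0008,0],0,0.002],[[-0.0366,0.0008,0],0,0.002],[[0,0,0],0,0.002],[[0,0,0.03],0,0.002],[[0,0,0.03],0,0.002],[[0,0,0.01],0,0.002],[[0,0,0.004],0,0.002],[[0,0,0],0,0.002],[[0,0,0],0,0.002]]'

```text
time_s: 14.87
ee_pos: [0.6042, -0.2344, 0.0201]
eef_rot: [3.141, 0.001, 2.633]
force: [0.0, 1.4, -0.5]
grip_width: 0.0118
grip_force: 20.0
```

Emit:
jog_arm --rows '[[[0,0,0.006],0,0.002],[[0,0,0.0035],0,0.002],[[0,0,0],0,0.002],[[0,0,0],0,0.002]]'

```text
time_s: 15.2
ee_pos: [0.6037, -0.2343, 0.0096]
eef_rot: [3.142, 0.0, 2.633]
force: [0.4, 0.3, -0.4]
grip_width: 0.0118
grip_force: 20.0
```

Emit:
jog_arm --rows '[[[0,0,0.002],0,0.002],[[0,0,0],0,0.002],[[0,0,0],0,0.03],[[0,0,0],0,0.03],[[0,0,0],0,0.03],[[0,0,-0.02],0,0.03],[[0,0,-0.04],0,0.03],[[0,0,-0.04],0,0.03],[[0,0,-0.035],0,0.03],[[0.018,-0.029,-0.02],0,0.03],[[0.018,-0.029,0],0,0.05],[[0.018,-0.029,0],0,0.09]]'

```text
time_s: 16.2
ee_pos: [0.5136, -0.2844, 0.164]
eef_rot: [-3.141, 0.003, 2.634]
force: [0.3, -1.1, -0.1]
grip_width: 0.04
grip_force: 0.0
```

Emit:
jog_arm --rows '[[[0.018,-0.029,0],0,0.09],[[0.018,-0.029,0],0,0.09],[[0.018,-0.029,0],0,0.09],[[0,0,0],-7,0.09],[[0,0,0],-7,0.09],[[0,0,0],-7,0.09],[[0,0,0],-7,0.09],[[0,0,0],-7,0.09],[[0,0,0],0,0.09],[[0,0,0],0,0.09],[[0,0,0],0,0.09]]'

```text
time_s: 17.12
ee_pos: [0.4247, -0.3337, 0.1625]
eef_rot: [-3.142, 0.0, -3.043]
force: [0.3, 0.5, -0.3]
grip_width: 0.0899
grip_force: 0.0
```

Run:
```python
from h import *
look('w6',zlo=.005,box=.08)
plan(.425,-.333,.003,188.9)
```

```text
desk z 0.000823693782866286 tcp [ 0.4247 -0.3337  0.1625]
[233 127  18  17 246] all [ 350.7 -405.    12.2   12.7   84.8] top [ 350.6 -405.    12.1   12.8   83.4] z95 0.015 [163  97  47]
[ 288  193   54   84 2674] all [ 431.2 -330.6   76.4   41.9   20.4] top [ 431.2 -330.5   76.3   41.9   20.6] z95 0.016 [231 220 178]
shift tool mm [ -0.3   0.6 159.5] rows>= 3.8 turn -3.2 yaw -174.3 q6 -2.4 t 17.2
```

View pics/w6.png

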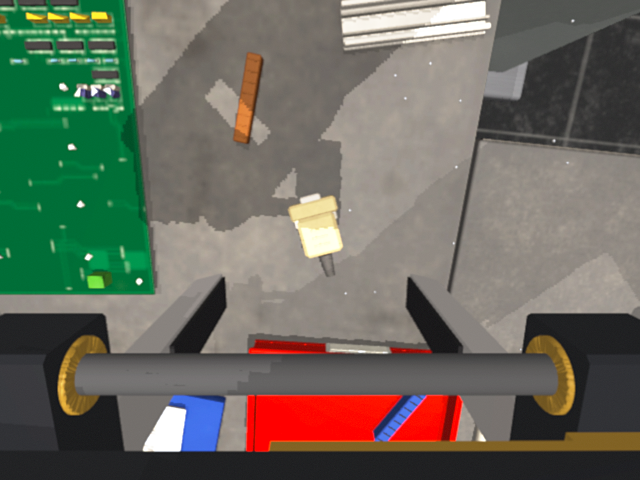

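The beige plug lies at (318,230), with its long axis at about 20°. The blue connector lies flat in the red tray at (400,418), and the brown decoy at (248,100) is left alone. A half-turn-equivalent yaw keeps joint 6 in range.

Emit:
jog_arm --rows '[[[0,0,0],6.89,0.09],[[0,0,0],6.89,0.09],[[0,0,0],6.89,0.09],[[0,0,0],6.89,0.09],[[0,0,0],6.89,0.09],[[0,0,0],6.89,0.09],[[0,0,0],6.89,0.09],[[0,0,0],6.89,0.09],[[0,0,0],6.89,0.09],[[0,0,0],6.89,0.09],[[0,0,0],6.89,0.09],[[0,0,0],6.89,0.09]]'

```text
time_s: 18.17
ee_pos: [0.4247, -0.3336, 0.1625]
eef_rot: [3.142, 0.0, 1.792]
force: [-0.6, 0.5, 0.3]
grip_width: 0.0902
grip_force: 0.0
```

Emit:
jog_arm --rows '[[[0,0,0],6.89,0.09],[[0,0,0],6.89,0.09],[[0,0,0],6.89,0.09],[[0,0,0],6.89,0.09],[[0,0,0],6.89,0.09],[[0,0,0],6.89,0.09],[[0,0,0],6.89,0.09],[[0,0,0],6.89,0.09],[[0,0,0],6.89,0.09],[[0,0,0],6.89,0.09],[[0,0,0],6.89,0.09],[[0,0,0],6.89,0.09]]'

```text
time_s: 19.17
ee_pos: [0.4247, -0.3336, 0.1624]
eef_rot: [-3.142, 0.0, 0.349]
force: [-0.2, 0.8, -0.2]
grip_width: 0.0896
grip_force: 0.0
```

Emit:
jog_arm --rows '[[[0,0,0],0,0.09],[[0,0,0],0,0.09],[[0,0,0],0,0.09]]'

```text
time_s: 19.42
ee_pos: [0.4247, -0.3336, 0.1624]
eef_rot: [-3.142, -0.0, 0.361]
force: [0.2, 0.1, -0.6]
grip_width: 0.0901
grip_force: 0.0
```

Run:
```python
from h import *
look(zlo=.005,box=.08)
plan(.4312,-.3306,.003,20.4)
```

```text
desk z 0.0004898516016335064 tcp [ 0.4247 -0.3336  0.1624]
[ 290  182   47   85 2653] all [ 431.3 -329.7   75.4   41.4   21.4] top [ 431.3 -329.7   75.5   41.4   21.3] z95 0.016 [233 227 188]
[348 322  18  18 217] all [ 351.2 -404.2   12.6   13.5   86.3] top [ 351.2 -404.2   12.6   13.5   86.3] z95 0.014 [123  70  30]
shift tool mm [  7.1  -0.6 159.5] rows>= 3.8 turn 0.3 yaw 20.7 q6 0.48 t 19.5
```

Emit:
jog_arm --rows '[[[0.0071,-0.0009,0.03],0,0.08],[[0,0,0.04],0,0.08],[[0,0,0.04],0,0.08],[[0,0,0.03],0,0.08],[[0,0,0.014],0,0.08],[[0,0,0.005],0,0.08],[[0,0,0],0,0.08],[[0,0,0],0,0.02],[[0,0,0],0,0.02],[[0,0,0],0,0.02],[[0,0,0],0,0.02],[[0,0,0],0,0.02]]'

```text
time_s: 20.47
ee_pos: [0.4313, -0.3305, 0.0041]
eef_rot: [3.141, -0.0, 0.358]
force: [-0.4, -0.3, -0.7]
grip_width: 0.0503
grip_force: 0.0
```

Emit:
jog_arm --rows '[[[0,0,0],0,0.02],[[0,0,0],0,0.02],[[0,0,0],0,0.02],[[0,0,0],0,0.02]]'

```text
time_s: 20.8
ee_pos: [0.4311, -0.3304, 0.0036]
eef_rot: [3.141, -0.0, 0.358]
force: [-1.9, 1.0, 2.6]
grip_width: 0.0371
grip_force: 19.8
```

Emit:
jog_arm --rows '[[[0,0,-0.02],0,0.02],[[0,0,-0.04],0,0.02],[[0,0,-0.03],0,0.02],[[0,0,0],0,0.02],[[0,0,0],0,0.02],[[0,0,0],0,0.02]]'

```text
time_s: 21.3
ee_pos: [0.4307, -0.33, 0.0926]
eef_rot: [-3.141, 0.0, 0.358]
force: [-0.9, 0.2, -1.0]
grip_width: 0.0379
grip_force: 19.9
```

Run:
```python
from h import *
plan(.607,-.325,.008,0)
```

```text
shift tool mm [166.9  57.1  84.6] rows>= 4.7 turn 20.5 yaw 20.5 q6 0.49 t 21.3
```

Emit:
jog_arm --rows '[[[0.0334,0.011,0],0,0.02],[[0.0334,0.011,0],0,0.02],[[0.0334,0.011,0],0,0.02],[[0.0334,0.011,0],0,0.02],[[0.0334,0.011,0],6.8,0.02],[[0,0,0],6.8,0.02],[[0,0,0],6.8,0.02],[[0,0,0.03],0,0.02],[[0,0,0.03],0,0.02],[[0,0,0.01],0,0.02],[[0,0,0],0,0.02],[[0,0,0],0,0.02]]'

```text
time_s: 22.3
ee_pos: [0.6066, -0.3233, 0.0231]
eef_rot: [-3.141, 0.001, 0.002]
force: [-0.2, 0.5, -0.6]
grip_width: 0.0371
grip_force: 19.9
```

Run:
```python
from h import *
plan(.607,-.323,.008,0)
```

```text
shift tool mm [ 0.4 -0.3 15.1] rows>= 0.4 turn 0.1 yaw 0.1 q6 1.03 t 22.3
```

Emit:
jog_arm --rows '[[[0,0,0.008],0,0.02],[[0,0,0.005],0,0.02],[[0,0,0.002],0,0.02],[[0,0,0],0,0.02],[[0,0,0],0,0.02]]'

```text
time_s: 22.72
ee_pos: [0.6068, -0.3234, 0.0088]
eef_rot: [3.141, -0.0, 0.002]
force: [-0.5, 0.4, 0.4]
grip_width: 0.0373
grip_force: 19.9
```

Emit:
jog_arm --rows '[[[0,0,0],0,0.054],[[0,0,0],0,0.054],[[0,0,0],0,0.054],[[0,0,-0.02],0,0.054],[[0,0,-0.04],0,0.054],[[0,0,-0.04],0,0.054],[[0,0,-0.04],0,0.054],[[0,0,-0.03],0,0.06],[[0,0,0],0,0.06],[[0,0,0],0,0.06]]'

```text
time_s: 23.55
ee_pos: [0.6072, -0.3236, 0.1804]
eef_rot: [3.14, -0.003, 0.002]
force: [-0.0, 0.3, -0.3]
grip_width: 0.0597
grip_force: 0.0
```

Run:
```python
from h import *
plan(.415,.305,.18,-10)
o=get_obs();p=camera('wrist');W=wcloud(p,o);x,y,z=np.moveaxis(W,-1,0)
save(p,'w7')
```

```text
shift tool mm [-1.91e+02 -6.29e+02  4.00e-01] rows>= 15.8 turn 10.1 yaw 0.1 q6 1.03 t 23.6
```

View pics/w7.png

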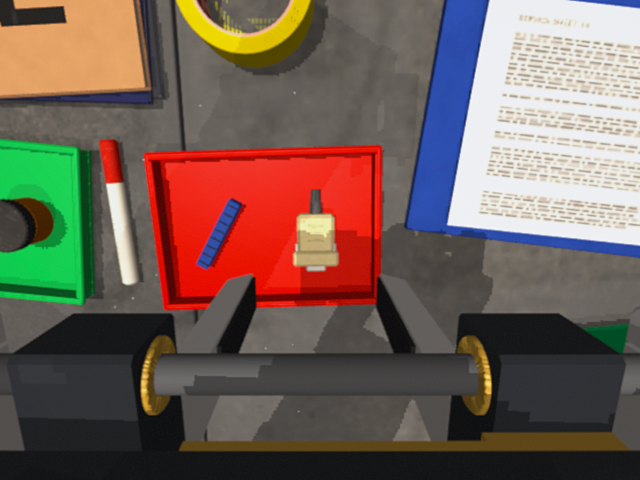

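The plug (316,240) and the blue connector (220,233) lie flat and apart in the red tray, and the marker is untouched. Next is the screwdriver.

Emit:
jog_arm --rows '[[[-0.0106,-0.0349,0],0,0.06],[[-0.0106,-0.0349,0],0,0.06],[[-0.0106,-0.0349,0],0,0.06],[[-0.0106,-0.0349,0],0,0.06],[[-0.0106,-0.0349,0],0,0.06],[[-0.0106,-0.0349,0],0,0.06],[[-0.0106,-0.0349,0],0,0.06],[[-0.0106,-0.0349,0],0,0.06],[[-0.0106,-0.0349,0],0,0.06],[[-0.0106,-0.0349,0],0,0.06],[[-0.0106,-0.0349,0],0,0.06],[[-0.0106,-0.0349,0],0,0.06]]'

```text
time_s: 24.6
ee_pos: [0.4772, 0.0966, 0.1768]
eef_rot: [3.141, 0.003, 0.002]
force: [1.1, 0.5, -0.2]
grip_width: 0.0598
grip_force: 0.0
```

Emit:
jog_arm --rows '[[[-0.0106,-0.0349,0],0,0.06],[[-0.0106,-0.0349,0],0,0.06],[[-0.0106,-0.0349,0],0,0.06],[[-0.0106,-0.0349,0],0,0.06],[[-0.0106,-0.0349,0],0,0.06],[[-0.0106,-0.0349,0],0,0.06],[[0,0,0],5,0.06],[[0,0,0],5,0.06],[[0,0,0],0,0.06],[[0,0,0],0,0.06],[[0,0,0],0,0.06]]'

```text
time_s: 25.52
ee_pos: [0.4146, 0.3041, 0.1777]
eef_rot: [3.141, 0.001, -0.17]
force: [-0.6, -0.2, -0.2]
grip_width: 0.06
grip_force: 0.0
```

Run:
```python
from h import *
o,p,W=look('w8',zlo=.0025,box=.085)
x,y,z=np.moveaxis(W,-1,0);H=cv2.cvtColor(p['image'],cv2.COLOR_RGB2HSV)
q=o['ee_pos']
k=(abs(x-q[0])<.1)&(abs(y-q[1])<.06)&(H[...,0]>18)&(H[...,0]<35)&(H[...,1]>150)
P=W[k][:,:2]*1000;r=cv2.minAreaRect(P.astype(np.float32));print('handle',r,np.percentile(z[k],95))
u,s,v=np.linalg.svd(P-P.mean(0),full_matrices=False);print(P.mean(0),np.degrees(np.arctan2(v[0,1],v[0,0])))
plan(r[0][0]/1000,r[0][1]/1000,.003,-10)
```

```text
desk z 0.0008322630266769937 tcp [0.4146 0.3041 0.1777]
[ 295  159   21  130 1503] all [420.4 310.9  17.1 120.3  76.9] top [418.7 311.3  17.1 116.9  76.9] z95 0.017 [227 207  56]
[227 238  30  14 197] all [412.2 374.9   5.5  28.    4.6] top [412.2 374.9   5.5  28.    4.6] z95 0.009 [242 235 200]
handle ((402.03485107421875, 295.59368896484375), (85.339599609375, 90.36735534667969), 80.21503448486328) 0.3024914025455989
[430.63105533 290.29658872] -90.24154044425178
shift tool mm [-11.1  10.5 174.9] rows>= 4.2 turn 0.2 yaw -9.8 q6 2.3 t 25.6
```

View pics/w8.png

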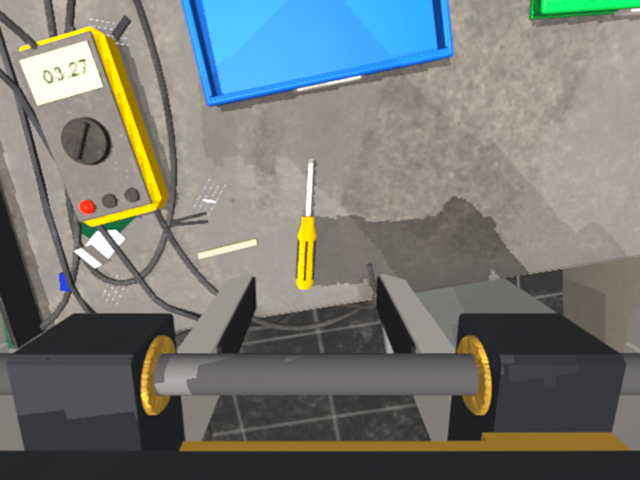

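The screwdriver is at (308,225) with its handle towards the robot and its long axis at −13°. It measures 120 × 17 mm, which matches. I'll grip at its balance point.

Emit:
jog_arm --rows '[[[-0.0154,-0.0088,0.03],3.3,0.04],[[0,0,0.04],0,0.04],[[0,0,0.04],0,0.04],[[0,0,0.035],0,0.04],[[0,0,0.02],0,0.04],[[0,0,0.0097],0,0.04],[[0,0,0],0,0.04],[[0,0,0],0,0.004],[[0,0,0],0,0.004],[[0,0,0],0,0.004],[[0,0,0],0,0.004],[[0,0,0],0,0.004]]'

```text
time_s: 26.57
ee_pos: [0.4015, 0.3161, 0.0047]
eef_rot: [-3.141, -0.001, -0.23]
force: [-0.2, -1.8, 5.9]
grip_width: 0.0137
grip_force: 20.0
```

Emit:
jog_arm --rows '[[[0,0,0],0,0.004],[[0,0,0],0,0.004],[[0,0,0],0,0.004]]'

```text
time_s: 26.82
ee_pos: [0.4015, 0.3161, 0.0047]
eef_rot: [-3.141, -0.001, -0.23]
force: [-0.9, -1.7, 8.5]
grip_width: 0.0139
grip_force: 20.0
```

Emit:
jog_arm --rows '[[[0,0,-0.02],0,0.004],[[0,0,-0.04],0,0.004],[[0,0,-0.03],0,0.004],[[0,0,0],0,0.004],[[0,0,0],0,0.004],[[0,0,0],0,0.004]]'

```text
time_s: 27.32
ee_pos: [0.4007, 0.3156, 0.093]
eef_rot: [3.141, 0.001, -0.23]
force: [-1.1, -0.2, -0.6]
grip_width: 0.0137
grip_force: 20.0
```

Run:
```python
from h import *
plan(.585,.26,.1,90)
```

```text
shift tool mm [192.1  12.   -7. ] rows>= 4.6 turn 76.8 yaw -13.2 q6 2.4 t 27.3
```

Emit:
jog_arm --rows '[[[0.0323,0.0031,0],0,0.004],[[0.0323,0.0031,0],0,0.004],[[0.0323,0.0031,0],0,0.004],[[0.0323,0.0031,0],0,0.004],[[0.0323,0.0031,0],0,0.004],[[0.0323,0.0031,0],0,0.004],[[0,0,0],-6.88,0.004],[[0,0,0],-6.88,0.004],[[0,0,0],-6.88,0.004],[[0,0,0],-6.88,0.004],[[0,0,0],-6.88,0.004],[[0,0,0],-6.88,0.004]]'

```text
time_s: 28.32
ee_pos: [0.5848, 0.2532, 0.0915]
eef_rot: [-3.141, 0.003, 0.496]
force: [-0.2, -0.2, -1.0]
grip_width: 0.0139
grip_force: 20.0
```

Emit:
jog_arm --rows '[[[0,0,0],-6.88,0.004],[[0,0,0],-6.88,0.004],[[0,0,0],-6.88,0.004],[[0,0,0],-6.88,0.004],[[0,0,0],-6.88,0.004],[[0,0,0],-6.88,0.004],[[0,0,0],-6.88,0.004],[[0,0,0],-6.88,0.004],[[0,0,0],-6.88,0.004],[[0,0,0],0,0.004],[[0,0,0],0,0.004],[[0,0,0],0,0.004]]'

```text
time_s: 29.32
ee_pos: [0.5852, 0.2534, 0.0927]
eef_rot: [-3.14, 0.0, 1.567]
force: [-0.6, -0.0, -1.0]
grip_width: 0.0139
grip_force: 20.0
```

Run:
```python
from h import *
plan(.585,.253,.0087,90)
save(camera('side'),'s9')
```

```text
shift tool mm [-0.4 -0.2 84. ] rows>= 2.0 turn -0.2 yaw 89.8 q6 0.36 t 29.3
```

View pics/s9.png

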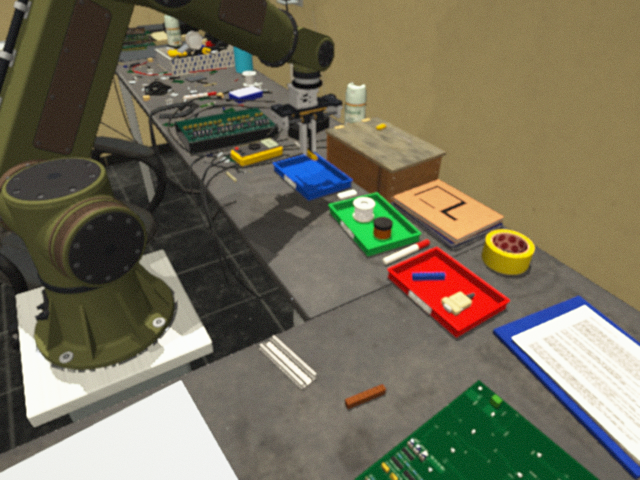

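The side view shows the other four items in place, with the screwdriver held over the blue tray at (312,160). I'll lower it in stages, watching the force near the box.

Emit:
jog_arm --rows '[[[0,0,0.025],0,0.004],[[0,0,0.025],0,0.004],[[0,0,0.015],0,0.004],[[0,0,0.006],0,0.004],[[0,0,0],0,0.004],[[0,0,0],0,0.004]]'

```text
time_s: 29.87
ee_pos: [0.5859, 0.2536, 0.0234]
eef_rot: [3.141, -0.0, 1.57]
force: [0.8, -0.1, -0.3]
grip_width: 0.0138
grip_force: 20.0
```

Emit:
jog_arm --rows '[[[0,0,0.006],0,0.004],[[0,0,0.004],0,0.004],[[0,0,0.002],0,0.004],[[0,0,0],0,0.004],[[0,0,0],0,0.004]]'

```text
time_s: 30.28
ee_pos: [0.5856, 0.2535, 0.0108]
eef_rot: [3.142, -0.0, 1.571]
force: [0.5, -0.3, -1.0]
grip_width: 0.0138
grip_force: 20.0
```

Emit:
jog_arm --rows '[[[0,0,0.0015],0,0.004],[[0,0,0],0,0.004],[[0,0,0],0,0.004],[[0,0,0],0,0.03],[[0,0,0],0,0.03],[[0,0,0],0,0.03],[[0,0,-0.015],0,0.03],[[0,0,-0.04],0,0.03],[[0,0,-0.04],0,0.03],[[0,0,-0.04],0,0.03],[[0,0,-0.03],0,0.05],[[0,0,0],0,0.05]]'

```text
time_s: 31.28
ee_pos: [0.5876, 0.2543, 0.1818]
eef_rot: [3.132, -0.004, 1.571]
force: [0.6, -0.4, 0.7]
grip_width: 0.0399
grip_force: 0.0
```

Emit:
jog_arm --rows '[[[0,0.03,0],0,0.05],[[0,0.0,0],0,0.05],[[0,0,0],0,0.05],[[0,0,0],0,0.05]]'

```text
time_s: 31.62
ee_pos: [0.6151, 0.2535, 0.1735]
eef_rot: [-3.141, 0.0, 1.571]
force: [-0.4, -0.5, 0.1]
grip_width: 0.0498
grip_force: 0.0
```

Run:
```python
from h import *
o,p,W=look('w10',zlo=.012,box=.12)
W=cloud(camera('top'))
W0=np.load('topW.npy')
```

```text
desk z 0.014016523061507247 tcp [0.6151 0.2535 0.1735]
[ 215   85  180  205 5183] all [609.9 287.5 146.4 173.6   1.2] top [609.9 287.5 146.4 173.6   1.2] z95 0.025 [ 38 115 207]
[ 274  141   20  136 1594] all [588.4 270.  120.6  17.3  88.7] top [587.8 267.9 116.4  16.7  89.1] z95 0.022 [223 206  62]
[406 141  26  14 323] all [694.9 323.9   1.1   9.    3.8] top [694.9 324.    0.8   8.8   2.8] z95 0.085 [100  67  34]
[ 405  156   27  176 3843] all [698.6 252.6   2.  131.3   2.5] top [698.6 252.9   1.9 130.6   2.5] z95 0.085 [84 57 32]
[ 263  305  106   14 1154] all [616.8 174.6  97.2   7.8   1.1] top [616.8 174.5  97.2   7.6   1.1] z95 0.025 [ 23  73 147]
```

View pics/w10.png

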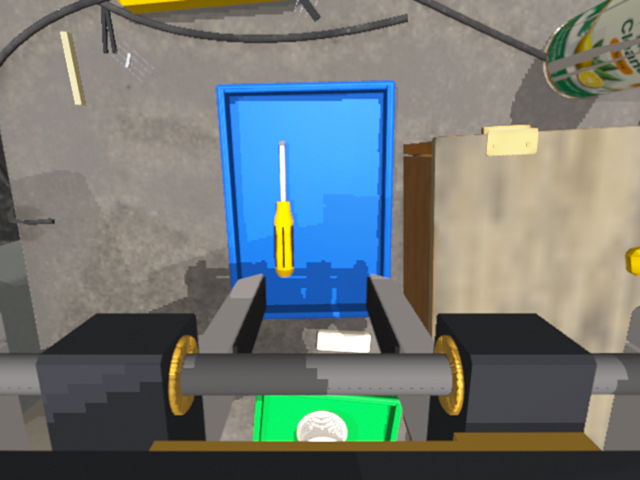

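The screwdriver lies flat in the blue tray at (284,210). Its origin is at about (0.588, 0.270), well inside the walls, and the eraser (343,342) is in place. The arm is clear, so I'm handing in.

```bash
python3 -c "
from station import *
print(hand_in())"
```

```text
the job is handed in; nothing more can be done
None
```

The job is handed in, with no verdict returned: the last pictures show all five items flat in their trays, the eraser and marker where they lay, and the arm clear at about 32 s.

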